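# Clamp the deep-well plate on the plate shaker

## Task

Get the deep-well plate ready for shaking: with a finger, push the shaker's clamp strap round until it lies over the plate against its stop, then push the cam lever fully down so that the strap's foot presses on the plate. The plate stays seated in its nest, and the things standing on the bench around the shaker are left where they are.

Things in the scene. Friction and masses are not known exactly. Their poses are not given: they have to be found in the camera images.
- shaker: plate shaker fixed to the bench, a light-grey housing 230 mm deep (its x), 240 mm wide (its y), 76 mm tall, carrying a dark-faced aluminium platform 165 x 226 mm whose top is 92 mm above the bench. Origin: centre of its underside, on the bench. Its -x side is the front with dial and display. The plate's nest is in the middle of the platform; the clamp's upright post stands 92 mm from the middle towards its +y.
- plate: white deep-well plate with grey cap mat, loose in four corner locators 8 mm high (1 to 2 mm play) on the shaker platform; 85.5 mm (its x) by 128 mm (its y), 48 mm tall, so its top is 140 mm above the bench. About 0.3 kg. Origin: centre of its underside.
- strap_swivel (a joint): angle of the clamp strap about the upright post, rad. 0: strap against its stop pin, lying over the plate along the shaker's -y, its foot over the plate's middle. Grows anticlockwise seen from above as the strap swings open, out beyond the plate's far (shaker +x) side; greatest 2.2. Starts open, 1.2 to 2.0. Stiff with friction (about 0.12 Nm, some 1.3 N at the nose), stays where it is left.
- strap_pivot (a point): point on the post's upright axis at half the height of the strap, about 161 mm above the bench. Turns with the strap and lever.
- strap_nose (a point): end of the strap's rounded nose at half its height, 112 mm from the post's axis. The strap is a plain aluminium bar 24 mm wide and 14 mm thick (32 mm round boss at the post), about 154 to 168 mm above the bench while released, 14 mm clear over the plate; it sinks nearly 5 mm as the lever goes down. A nut 15 mm across and a stud end rise 9 mm above the strap over the foot.
- foot: spring-loaded pressure foot under the strap, 92 mm from the post's axis: rubber-faced pad 30 x 40 mm, 8 mm thick. Origin: centre of its underside, 2.5 mm above the plate's top while released. When clamped it presses on the plate with about 8 N.
- cam_lever (a joint): angle of the cam lever, rad. 0: fully up, 65 degrees above level; grows as it is pushed down; 1.1: fully down on its stop, 2 degrees above level. Starts up, 0 to 0.2. Friction 0.2 Nm (3 to 6 N at the end), stays where it is left.
- lever_pivot (a point): the cam lever's level pivot, on the post's axis, 183 mm above the bench. The lever turns round the post with the strap and always points the opposite way to the strap, away from the plate when the strap is over.
- lever_end (a point): centre of the lever's rounded free end, 85 mm from the lever's pivot: steel arm 11 mm thick with a black grip over its last 40 mm, 18 mm thick, end radius 9 mm. About 260 mm above the bench when up, 186 mm when down, where it overhangs the side of the housing.
- reagent_bottle: loose bottle with orange cap, 60 mm across, 135 mm tall, standing beside the shaker; leave alone. Origin: centre of its underside.
- tip_box: loose blue pipette-tip box with pale lid, 85 x 120 mm, 65 mm tall; leave alone. Origin: centre of its underside.
- tube_rack: loose green rack with six capped tubes, 60 x 100 mm, 48 mm tall; leave alone. Origin: centre of its underside.
Mind the look-alikes: they are no part of the job. Leave any purple or yellow look-alike of the plate alone.

How it is judged:
On the way, in this order (a step that is already met when the one before it is completed fails the run):
1. the strap has been swung over the plate to its stop (within 0.09 rad) while the cam lever is still up (value of joint strap_swivel below 0.09 rad and value of joint cam_lever below 0.45 rad), for 0.1 s.
2. the cam lever is pushed fully down (past 1.0 rad) and the foot presses on the plate (value of joint cam_lever above 1 rad and value of joint strap_swivel below 0.09 rad and contact force between foot and plate above 4 N), for 0.2 s.
At the end, for the whole second after the job is handed in: strap over the plate within 0.09 rad of its stop, cam lever down past 1.0 of 1.1 rad, foot pressing on the plate with more than 4 N, plate seated in its nest (within 5 mm, height within 3 mm, level) and at rest, bystanders within 20 mm of where they stood (all of step 2 and z of plate in the frame of shaker between 0.089 and 0.095 m and x of plate in the frame of shaker between -0.005 and 0.005 m and y of plate in the frame of shaker between -0.005 and 0.005 m and angle between plate's own z axis and vertical below 0.03 rad and linear speed of plate below 0.02 m/s and distance of each of reagent_bottle, tip_box, tube_rack from where it was at the start of the episode below 0.02 m); the robot touches nothing.
It fails at once if the cam lever is pushed down before the strap lies over the plate (value of joint cam_lever above 0.7 rad and value of joint strap_swivel above 0.25 rad).
It fails at once if the plate is lifted or pushed out of its nest (distance of plate from where it was at the start of the episode above 0.008 m or angle between plate's own z axis and vertical above 0.08 rad).
It fails at once if a bystander is moved, lifted or knocked over (distance of any of reagent_bottle, tip_box, tube_rack from where it was at the start of the episode above 0.02 m or angle between reagent_bottle's own z axis and vertical above 0.3 rad).
It also fails if it takes over 48 s, if anything falls off the work surface, if the arm or the gripper's body presses on something with over 40 N, if the wrist force passes 120 N, or if a joint passes its speed limit or range.

## Robot

A 6-joint arm with a two-finger parallel gripper is mounted at the origin on the work surface. World frame = base frame: x ahead of the robot, y to its left, z up, the work surface at z = 0. Lengths are in m, angles in rad, forces in N, time in s.
With the tool pointing down it reaches from about 0.3 to 0.875 m from the base axis. Payload 4.2 kg.
Tool frame: the origin (TCP) lies between the finger pads; the fingertips stand 14 mm ahead of it and the grasp point (between the pads) lies 5 mm behind it; x points along the fingers, y is the direction in which the jaws open and shut, and the axes are right-handed (so a half turn about x gives the same grasp; the last joint's range is limited). The gripper opens to 85 mm and grips with 20 to 120 N. Pads are 22 mm wide; open, the fingers measure 114 mm over their backs; the gripper's body (76 mm by 85 mm) begins 54 mm behind the grasp point. The pads swing forward as they close: fully open they stand 13 mm farther back than shut.
Start: joints at [1.183, 0.32, 1.565, -0, 1.257, -0.02], TCP at [0.207, 0.537, 0.245] pointing down, gripper open.
Joint ranges: [-3.11, 3.11], [-0.84, 2.01], [0.21, 2.61], [-1.34, 4.49], [0.05, 2.63], [-2.56, 2.56]. Speed limits (rad/s): [2.57, 2.57, 3.14, 3.14, 3.14, 3.14].

## Interface

Orientations are given as a rotation vector (axis times angle).
In Python, from station import telemetry, get_image, get_calibration, manip gives the robot as it stands.
- The arm moves only by the shell command python3 -m crank 'ROWS' [FORCE]. ROWS is JSON, a list of rows, each an object of numbers: "tx", "ty", "tz": the shift along the tool's x, y, z in mm; "wx", "wy", "wz": the turn, a rotation vector about the tool's x, y, z in rad; "gripper": the finger opening in mm, from 0 to 85.4. In form: [{"tx": .., "ty": .., "tz": .., "wx": .., "wy": .., "wz": .., "gripper": ..}, ...]. A call has 1 to 8 rows; each row shifts and turns the commanded pose from where the row before left it, along the tool's axes as they then stand; what a row does not reach is not made up. A row lasts 1/8 s, in which the tool goes at most 62.5 mm and 10.7 degrees, less where a joint would pass 70% of its speed; a pose out of reach is approached as far as the arm can. A call with a gripper value outside its range is refused whole. The fingers move at their own pace and stop on an object; FORCE is the grip in N (left out, the last holds). Time passes only in rows, so rows that do not move let the fingers close. It gives the time, the measured TCP pose, the force and the opening at its end, in the units of the state.
- telemetry.sense(): the state, without advancing time (a new reading comes with each control period).
- get_image(name): name is "scene" or "top" or "wrist"; returns (picture, depth): 420x560x3 uint8, red, green, blue; 420x560 float32, m along the optical axis (not along the pixel's ray), 0 where there is no reading.
- get_calibration(name): a dict with "fx", "fy", "cx", "cy" (pixels), "k1" (the pictures are not rectified: a ray, as slopes to the right and down, at radius r is drawn at 1 + k1 r^2 times it, then the intrinsics apply), "R" (3x3) and "t" (3): a world point X has camera coordinates R X + t; the wrist camera has in their place "tool_from_camera" (4x4, takes a point from camera to tool coordinates, whose origin is the TCP and whose axes are the tool frame's). Camera axes: x right, y down, z forward; pixel columns grow to the right and rows downward; lengths in m; the calibration is good to about 2 mm. A picture is of the moment at which its call begins: read the wrist's pose just before it. get_calibration takes no time and is no camera call.
- manip.finish_job(): hands the job in, once; it reports no verdict.
The state is a dict: "time_s": time; "qpos": joint angles; "dq": joint speeds; "tau": joint torques, N m; "tcp_pos": TCP position; "ee_rot": TCP orientation; "contact_force": force on the tool from outside, world axes, zero at the start; "moment": the same for the moment, N m; "opening": finger opening in m.
Only numpy, scipy, OpenCV 4.12 (cv2) and the standard library are available. Lean on these libraries where they do the work, as an engineer would, in place of code of your own. Each camera call takes 0.05 s, during which the arm holds its last target.

## Working session

There is one attempt and no reset: what is moved stays moved. The work goes in short steps, Python scripts to look and compute and a shell command to move; the robot and the scene stay as the last step left them, time stands still between calls to the robot, and variables do not carry over. Pictures are saved under pics/ and viewed, and the job is handed in when it is done.

```bash
ls; mkdir -p pics; python3 - <<'E'
from station import telemetry,get_image,get_calibration
import cv2,numpy as np
s=telemetry.sense();print(s)
for n in("scene","top"):
    p,d=get_image(n);cv2.imwrite(f"pics/{n}0.png",p[:,:,::-1]);np.savez(f"pics/{n}0.npz",p=p,d=d);print(n,get_calibration(n))
E
```

```text
pics
{'time_s': 0.0, 'qpos': array([ 1.18298526e+00,  3.20303470e-01,  1.56568545e+00, -3.14035656e-06,
        1.25737849e+00, -1.99808209e-02]), 'dq': array([ 0.00035899,  0.00019838, -0.000843  , -0.00164509,  0.00111844,
        0.00187212]), 'tau': array([ 5.57534840e-04, -4.15526533e+01, -2.34157115e+01,  1.27151070e-04,
        8.28541262e-03, -8.82760702e-06]), 'tcp_pos': array([0.20658529, 0.53612647, 0.24447309]), 'ee_rot': array([ 0.28723992,  1.55181835, -0.28998369]), 'contact_force': array([-0.08597657,  0.5648929 ,  0.63803574]), 'moment': array([-0.03367947,  0.01017957, -0.01501538]), 'opening': 0.08547026203516511}
scene {'fx': 466.8468919321624, 'fy': 466.8468919321624, 'cx': 288.4246384288994, 'cy': 207.31878238731923, 'k1': -0.1597107540945074, 'R': array([[ 0.89822193,  0.43951986, -0.00443378],
       [ 0.30501882, -0.63054943, -0.71370227],
       [-0.31648204,  0.63971065, -0.70043515]]), 't': array([-0.51533835, -0.0212654 ,  1.53202995])}
top {'fx': 521.6600456759849, 'fy': 521.6600456759849, 'cx': 288.69872041381456, 'cy': 209.22094599365752, 'k1': -0.04004999689970063, 'R': array([[ 5.26895936e-05, -9.99992242e-01, -3.93866107e-03],
       [-9.83432391e-01,  6.62165664e-04, -1.81274085e-01],
       [ 1.81275286e-01,  3.88295813e-03, -9.83424727e-01]]), 't': array([0.04853187, 0.55736596, 1.49168268])}
```

View pics/scene0.png

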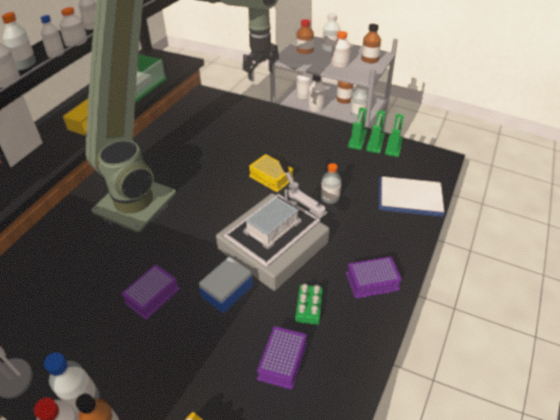

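View pics/top0.png

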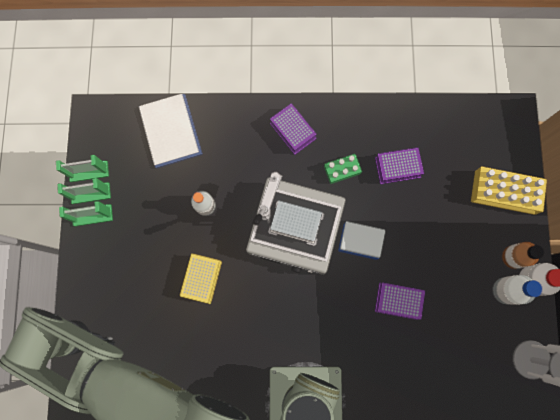

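The top view shows the shaker at about (297,225), with the strap running from its post near (264,212) to a nose near (275,178). The bottle is at (203,203), the tip box at (362,240) and the tube rack at (343,168). The purple plates at (293,128), (400,165) and (400,300) and the yellow one at (201,278) are decoys. I'll take close crops next.

```bash
python3 - <<'E'
import cv2
a=cv2.imread("pics/top0.png")[155:285,180:400];cv2.imwrite("pics/top0c.png",cv2.resize(a,None,fx=3.6,fy=3.6,interpolation=cv2.INTER_CUBIC))
a=cv2.imread("pics/scene0.png")[145:295,205:365];cv2.imwrite("pics/scene0c.png",cv2.resize(a,None,fx=4,fy=4,interpolation=cv2.INTER_CUBIC))
E
```

```text
(no output)
```

View pics/top0c.png

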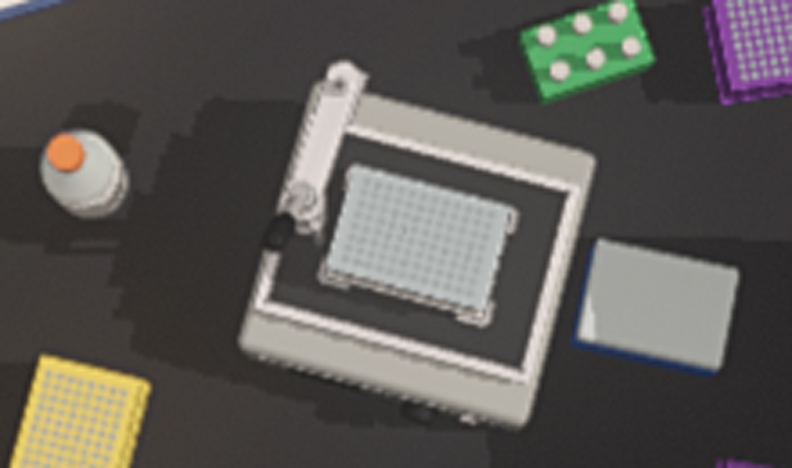

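View pics/scene0c.png

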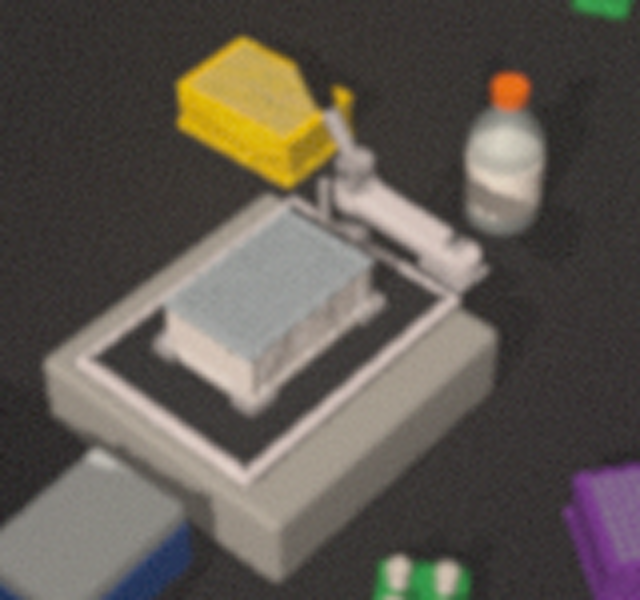

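The crops show the dark platform with the white plate in the middle. The post is at crop (303,200), the nose at (343,62), the lever's black grip at (278,235), and the shaker's front faces the robot. Next I'll measure these points.

```bash
cat > h.py <<'E'
import numpy as np,cv2
from station import get_calibration
def ray(cam,u,v,c=None):
    c=c or get_calibration(cam)
    K=np.array([[c['fx'],0,c['cx']],[0,c['fy'],c['cy']],[0,0,1.]])
    q=cv2.undistortPoints(np.array([[[u,v]]],float),K,np.array([c['k1'],0,0,0,0.]))[0,0]
    return np.array([q[0],q[1],1.])
def fixed(cam,u,v,z=None,depth=None):
    c=get_calibration(cam);R,t=np.array(c['R']),np.array(c['t'])
    d=R.T@ray(cam,u,v,c);o=-R.T@t
    s=depth if depth is not None else (z-o[2])/d[2]
    return o+s*d
def proj(cam,X):
    c=get_calibration(cam);q=np.array(c['R'])@X+c['t'];a,b=q[:2]/q[2];f=1+c['k1']*(a*a+b*b)
    return c['fx']*a*f+c['cx'],c['fy']*b*f+c['cy']
E
python3 - <<'E'
from h import *
f=np.load('pics/top0.npz');p,d=f['p'],f['d']
# height map
H=np.zeros(d.shape);P=np.zeros(d.shape+(3,))
for v in range(150,290):
    for u in range(170,400):
        if d[v,u]>0: P[v,u]=fixed('top',u,v,depth=d[v,u])
np.save('pics/P.npy',P)
Z=P[...,2]
def comp(m,name):
    n,l,st,ce=cv2.connectedComponentsWithStats(m.astype(np.uint8))
    for i in range(1,n):
        if st[i,4]>15:
            ys,xs=np.where(l==i);print(name,st[i],P[ys,xs].mean(0).round(4), cv2.minAreaRect(P[ys,xs][:,:2].astype(np.float32)*1000))
comp((Z>.127)&(Z<.148),'plate?')
comp((Z>.152)&(Z<.29),'strap?')
comp((Z>.06)&(Z<.105),'plat')
comp((Z>.02)&(Z<.3),'all')
print(fixed('top',180+66/3.6,155+152/3.6,z=.135),'cap')
for n,(a,b),z in (('post',(302,200),.19),('nose',(343,62),.165),('nut',(340,82),.175),('grip',(276,238),.25)):
    u,v=180+a/3.6,155+b/3.6;print(n,fixed('top',u,v,z=z).round(4),Z[int(v),int(u)])
c=[fixed('top',180+a/3.6,155+b/3.6,z=.14) for a,b in((352,165),(515,212),(487,308),(330,268))]
c=np.array(c);print(c.mean(0),c.round(3),[np.linalg.norm(c[i]-c[i-1]) for i in range(4)])
E
```

```text
Traceback (most recent call last):
  File "h.py", line 9, in fixed
    c=get_calibration(cam);R,t=np.array(c['R']),np.array(c['t'])
ValueError: time passes only in moves, steps and waits
```

```bash
sed -i 's/^from station import get_calibration/import functools\nfrom station import get_calibration as _g\nget_calibration=functools.cache(_g)/' h.py
python3 - <<'E'
from h import *
f=np.load('pics/top0.npz');p,d=f['p'],f['d']
P=np.zeros(d.shape+(3,))
for v in range(150,290):
    for u in range(170,400):
        if d[v,u]>0: P[v,u]=fixed('top',u,v,depth=d[v,u])
np.save('pics/P.npy',P)
Z=P[...,2]
def comp(m,name):
    n,l,st,ce=cv2.connectedComponentsWithStats(m.astype(np.uint8))
    for i in range(1,n):
        if st[i,4]>15:
            ys,xs=np.where(l==i);print(name,st[i],P[ys,xs].mean(0).round(4), cv2.minAreaRect(P[ys,xs][:,:2].astype(np.float32)*1000))
comp((Z>.127)&(Z<.148),'plate?')
comp((Z>.152)&(Z<.29),'strap?')
comp((Z>.06)&(Z<.105),'plat')
comp((Z>.02)&(Z<.3),'all')
print(fixed('top',180+66/3.6,155+152/3.6,z=.135),'cap')
for n,(a,b),z in (('post',(302,200),.19),('nose',(343,62),.165),('nut',(340,82),.175),('grip',(276,238),.25)):
    u,v=180+a/3.6,155+b/3.6;print(n,fixed('top',u,v,z=z).round(4),Z[int(v),int(u)])
c=[fixed('top',180+a/3.6,155+b/3.6,z=.14) for a,b in((352,165),(515,212),(487,308),(330,268))]
c=np.array(c);print(c.mean(0),c.round(3),[np.linalg.norm(c[i]-c[i-1]) for i in range(4)])
E
```

```text
plate? [193 193  10  10  77] [0.5763 0.3043 0.1341] ((575.95068359375, 304.5972595214844), (25.975204467773438, 26.220247268676758), 78.06326293945312)
plate? [ 270  201   52   40 1342] [0.5083 0.029  0.1391] ((508.8280029296875, 28.7525634765625), (125.41412353515625, 84.23634338378906), 74.45418548583984)
strap? [253 173  27  53 506] [0.5621 0.1065 0.1828] ((558.7952270507812, 109.15386962890625), (32.94932556152344, 166.58987426757812), 75.51657104492188)
plat [258 178  12  31  73] [0.6057 0.1216 0.0768] ((602.3905029296875, 122.09866333007812), (9.640626907348633, 93.76667785644531), 74.81140899658203)
plat [ 246  181   99   93 4536] [0.4909 0.0191 0.0848] ((505.47674560546875, 29.765838623046875), (240.1741943359375, 239.5966796875), 74.5135498046875)
plat [191 191  22  22 251] [0.5692 0.2984 0.0884] ((575.580810546875, 303.9055480957031), (58.02509307861328, 58.85416793823242), 75.9752426147461)
plat [ 340  222   45   36 1021] [ 0.4656 -0.1659  0.0648] ((466.05548095703125, -165.8629608154297), (118.11369323730469, 82.96163177490234), 77.3841323852539)
all [377 151  23  31 597]
[... 839 characters left out ...]
4448852539062, 104.9712142944336), 76.30879211425781)
all [380 283  20   7 101] [ 0.3299 -0.2407  0.0461] ((331.8905029296875, -244.26824951171875), (52.189090728759766, 17.69992446899414), 88.7372817993164)
[0.57637115 0.30204761 0.135     ] cap
post [0.5282 0.1144 0.19  ] 0.1970407187380625
nose [0.6407 0.0851 0.165 ] -0.008376507670244893
nut [0.6224 0.087  0.175 ] 0.17744090606705787
grip [0.4898 0.1296 0.25  ] 0.260796863665379
[0.50747557 0.0252373  0.14      ] [[ 0.565  0.079  0.14 ]
 [ 0.528 -0.047  0.14 ]
 [ 0.453 -0.025  0.14 ]
 [ 0.484  0.095  0.14 ]] [np.float64(0.08235004875452076), np.float64(0.1313276133981805), np.float64(0.07779065473824154), np.float64(0.12420018923077854)]
```

```bash
cat >> h.py <<'E'
from scipy.spatial.transform import Rotation as Ro
yaw=-np.deg2rad(15.5)
ex=np.array([np.cos(yaw),np.sin(yaw),0]);ey=np.array([-np.sin(yaw),np.cos(yaw),0])
C=np.array([.508,.029,0]);POST=C+.092*ey
def S(x,y,z): return POST+x*ex+y*ey+np.array([0,0,z])   # post-centred shaker axes
def delta(Tgt,p,R): return (R.T@(Tgt-p)*1000).round(1)
E
python3 - <<'E'
from h import *
from station import telemetry
s=telemetry.sense();R=Ro.from_rotvec(s['ee_rot']).as_matrix();print(R.round(3),POST)
# desired: tool x down, tool y along +-ey
for sg in(1,-1):
    Y=sg*ey;X=np.array([0,0,-1.]);D=np.c_[X,Y,np.cross(X,Y)]
    print(sg,Ro.from_matrix(R.T@D).as_rotvec().round(3), s['qpos'][5])
p=s['tcp_pos']
print('to A',delta(S(.09,.06,.30),p,R),S(.09,.06,.3))
E
```

```text
[[-0.001  0.36   0.933]
 [-0.001  0.933 -0.36 ]
 [-1.    -0.002 -0.   ]] [0.53258593 0.117654   0.        ]
1 [-0.097 -0.     0.002] -0.020004745256131516
-1 [3.044e+00 2.000e-03 0.000e+00] -0.020004745256131516
to A [ -55.1 -204.9  538.4] [0.63534697 0.15142038 0.3       ]
```

```bash
python3 -m crank '[{"tx":-55,"wx":-0.097,"gripper":0},{"gripper":0},{"gripper":0}]' 40; cat > st.py <<'E'
import sys
from h import *
from station import telemetry
s=telemetry.sense();R=Ro.from_rotvec(s['ee_rot']).as_matrix();p=s['tcp_pos']
D=np.c_[[0,0,-1.],ey,ex]
q=p-POST
print('t',round(s['time_s'],2),'post-frame mm',(np.array([q@ex,q@ey,p[2]])*1000).round(1),'rotres',Ro.from_matrix(R.T@D).as_rotvec().round(3),'F(shaker)',np.array([s['contact_force']@ex,s['contact_force']@ey,s['contact_force'][2]]).round(1),'open',round(s['opening'],4))
for a in sys.argv[1:]:
    print(a,'->',delta(S(*[float(v)/1000 for v in a.split(',')]),p,R))
E
python3 st.py 90,60,300
```

```text
t 0.1 post-frame mm [-426.   316.2  244.6] rotres [-0.097 -0.     0.002] F(shaker) [-1.   0.7  0.4] open 0.0856
90,60,300 -> [ -55.1 -204.9  538.4]invalid input
```

```bash
python3 -m crank '[{"tx":-55,"ty":0,"tz":0,"wx":-0.097,"wy":0,"wz":0,"gripper":0},{"tx":0,"ty":0,"tz":0,"wx":0,"wy":0,"wz":0,"gripper":0}]' 40; python3 st.py 90,60,300
```

```text
time_s: 0.35
tcp_pos: [0.2074, 0.5382, 0.3043]
ee_rot: [0.219, 1.558, -0.206]
contact_force: [-0.7, 1.0, 0.4]
opening: 0.0516
t 0.35 post-frame mm [-425.7  318.4  304.3] rotres [-0.     0.001 -0.008] F(shaker) [-0.9  0.8  0.4] open 0.0516
90,60,300 -> [   2.7 -258.4  515.8]
```

```bash
python3 -m crank '[{"tx":0,"ty":-26,"tz":51.5,"wx":0,"wy":0,"wz":0,"gripper":0},{"tx":0,"ty":-26,"tz":51.5,"wx":0,"wy":0,"wz":0,"gripper":0},{"tx":0,"ty":-26,"tz":51.5,"wx":0,"wy":0,"wz":0,"gripper":0},{"tx":0,"ty":-26,"tz":51.5,"wx":0,"wy":0,"wz":0,"gripper":0},{"tx":0,"ty":-26,"tz":51.5,"wx":0,"wy":0,"wz":0,"gripper":0},{"tx":0,"ty":-26,"tz":51.5,"wx":0,"wy":0,"wz":0,"gripper":0}]'; python3 st.py 90,60,300
```

```text
time_s: 1.1
tcp_pos: [0.4636, 0.3019, 0.2993]
ee_rot: [0.212, 1.562, -0.214]
contact_force: [0.6, 1.1, -0.1]
opening: -0.0
t 1.1 post-frame mm [-115.8  159.1  299.3] rotres [-0.001 -0.001  0.001] F(shaker) [ 0.2  1.2 -0.1] open -0.0
90,60,300 -> [ -0.9 -99.  205.8]
```

```bash
python3 -m crank '[{"tx":0,"ty":-24,"tz":50,"wx":0,"wy":0,"wz":0,"gripper":0},{"tx":0,"ty":-24,"tz":50,"wx":0,"wy":0,"wz":0,"gripper":0},{"tx":0,"ty":-24,"tz":50,"wx":0,"wy":0,"wz":0,"gripper":0},{"tx":0,"ty":-24,"tz":50,"wx":0,"wy":0,"wz":0,"gripper":0},{"tx":0,"ty":0,"tz":0,"wx":0,"wy":0,"wz":0,"gripper":0}]'; python3 st.py 90,50,300; python3 - <<'E'
from station import telemetry,get_image,get_calibration
import cv2,numpy as np
s=telemetry.sense()
p,d=get_image("wrist");cv2.imwrite("pics/w1.png",p[:,:,::-1]);np.savez("pics/w1.npz",p=p,d=d,pos=s['tcp_pos'],rot=s['ee_rot']);print(get_calibration("wrist"))
E
```

```text
time_s: 1.72
tcp_pos: [0.6317, 0.1546, 0.2979]
ee_rot: [0.215, 1.562, -0.218]
contact_force: [0.5, 0.5, -0.6]
opening: -0.0002
t 1.73 post-frame mm [ 85.6  62.1 297.9] rotres [-0.005 -0.002  0.002] F(shaker) [ 0.3  0.6 -0.6] open -0.0002
90,50,300 -> [ -2.1 -12.1   4.4]
{'fx': 310.26474624079793, 'fy': 310.26474624079793, 'cx': 280.76624865102593, 'cy': 207.79782190310019, 'k1': -0.010579976530791907, 'tool_from_camera': array([[ 6.82432214e-04, -2.68456028e-01,  9.63291698e-01,
        -1.28653151e-01],
       [ 9.99999753e-01,  3.45068846e-04, -6.12271687e-04,
        -1.58585611e-04],
       [-1.68033930e-04,  9.63291878e-01,  2.68456197e-01,
        -6.83986997e-02],
       [ 0.00000000e+00,  0.00000000e+00,  0.00000000e+00,
         1.00000000e+00]])}
```

View pics/w1.png

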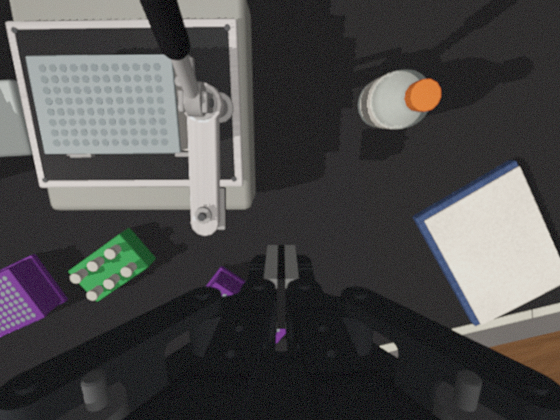

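The wrist view shows the strap from the boss at (205,105) to the nose at (205,236), with the nut at (204,215). The lever grip is at (170,25), the closed fingers at (282,265) and the bottle at (400,97), well clear.

```bash
cat >> h.py <<'E'
def wr(u,v,pos,rot,z):
    c=get_calibration('wrist');M=np.array(c['tool_from_camera']);R=Ro.from_rotvec(rot).as_matrix()
    o=pos+R@M[:3,3];d=R@M[:3,:3]@ray('wrist',u,v,c);return o+(z-o[2])/d[2]*d
def pf(X): q=X-POST; return (np.array([q@ex,q@ey,X[2]])*1000).round(1)
E
python3 - <<'E'
from h import *
f=np.load('pics/w1.npz');a=(f['pos'],f['rot'])
for n,u,v,z in(('nose',205,236,.168),('nut',204,215,.177),('strapL',191,160,.168),('strapR',219,160,.168),('bossR',220,105,.168),('bossL',189,105,.168),('grip end L',143,0,.25),('tips',282,245,.284),('plate nr',179,150,.14),('plate TL',28,57,.14),('plate BL',48,155,.14),('plate TR',167,55,.14)):
    print(n,pf(wr(u,v,*a,z)))
E
```

```text
nose [114.7  -6.  168. ]
nut [ 92.5  -3.1 177. ]
strapL [ 47.5 -12.9 168. ]
strapR [ 47.6  10.4 168. ]
bossR [  4.2  13.7 168. ]
bossL [  4. -11. 168.]
grip end L [-42.1  -6.8 250. ]
tips [ 76.   62.5 284. ]
plate nr [ 41.6 -31.3 140. ]
plate TL [ -37.8 -153.8  140. ]
plate BL [  45.3 -153.2  140. ]
plate TR [-38.  -34.3 140. ]
```

Post, strap (swivel about 1.55 rad) and plate all agree within about 3 mm. Next I lower the closed fingers on the bottle side of the strap.

```bash
python3 -m crank '[{"tx":43,"ty":-6,"tz":1,"wx":-0.005,"wy":0,"wz":0,"gripper":0},{"tx":43,"ty":-6,"tz":1,"wx":0,"wy":0,"wz":0,"gripper":0},{"tx":41,"ty":0,"tz":0,"wx":0,"wy":0,"wz":0,"gripper":0},{"tx":0,"ty":0,"tz":0,"wx":0,"wy":0,"wz":0,"gripper":0}]'; python3 st.py 88,22,170 91,-1,170; python3 - <<'E'
from station import telemetry,get_image,get_calibration
import cv2,numpy as np
s=telemetry.sense()
p,d=get_image("wrist");cv2.imwrite("pics/w2.png",p[:,:,::-1])
E
```

```text
time_s: 2.28
tcp_pos: [0.6252, 0.1461, 0.1698]
ee_rot: [0.206, 1.569, -0.21]
contact_force: [1.2, -0.1, -0.0]
opening: -0.0001
t 2.27 post-frame mm [ 81.7  52.2 169.8] rotres [ 0.006 -0.008  0.004] F(shaker) [ 1.2  0.3 -0. ] open -0.0001
88,22,170 -> [ -0.1 -30.2   6.1]
91,-1,170 -> [ -0.  -53.2   9. ]
```

View pics/w2.png

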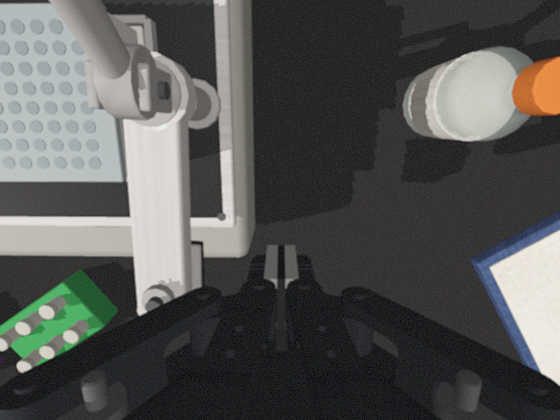

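The closed fingers are right of the strap at (282,265), level with the nut at (160,297), with nothing between them. Starting the push.

```bash
python3 -m crank '[{"tx":0,"ty":-28,"tz":6,"wx":0,"wy":0,"wz":0,"gripper":0},{"tx":0,"ty":-13,"tz":2,"wx":0,"wy":0,"wz":0,"gripper":0},{"tx":0,"ty":-12,"tz":1,"wx":0,"wy":0,"wz":0,"gripper":0},{"tx":0,"ty":-11,"tz":-1,"wx":0,"wy":0,"wz":0,"gripper":0},{"tx":0,"ty":-11,"tz":-2,"wx":0,"wy":0,"wz":0,"gripper":0}]'; python3 st.py 88,-23,170 80,-44,170 66,-63,170; python3 - <<'E'
from station import telemetry,get_image,get_calibration
import cv2,numpy as np
p,d=get_image("wrist");cv2.imwrite("pics/w3.png",p[:,:,::-1])
E
```

```text
time_s: 2.95
tcp_pos: [0.6144, 0.0718, 0.1744]
ee_rot: [0.21, 1.56, -0.207]
contact_force: [-2.0, 3.6, 5.7]
opening: 0.0003
t 2.95 post-frame mm [ 91.1 -22.3 174.4] rotres [ 0.004  0.001 -0.002] F(shaker) [-2.9  2.9  5.7] open 0.0003
88,-23,170 -> [ 4.4 -0.7 -3.1]
80,-44,170 -> [  4.4 -21.7 -11.2]
66,-63,170 -> [  4.3 -40.6 -25.3]
```

View pics/w3.png

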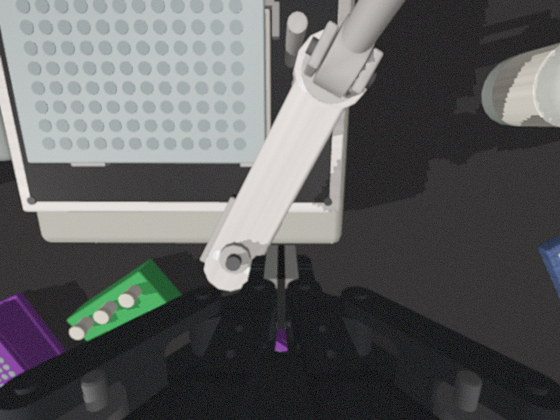

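The strap is turning (swivel about 1.0), and the fingers bear on its side at (283,265). The height has drifted 4 mm, so I'll settle and check before going on.

```bash
python3 -m crank '[{"tx":0,"ty":0,"tz":0,"wx":0,"wy":0,"wz":0,"gripper":0}]'; python3 st.py 80,-44,170 66,-63,170
```

```text
time_s: 3.12
tcp_pos: [0.6139, 0.0709, 0.1743]
ee_rot: [0.209, 1.561, -0.209]
contact_force: [-3.0, 0.9, 6.4]
opening: 0.0001
t 3.12 post-frame mm [ 90.8 -23.3 174.3] rotres [ 0.004 -0.     0.   ] F(shaker) [-3.1  0.1  6.4] open 0.0001
80,-44,170 -> [  4.3 -20.6 -10.9]
66,-63,170 -> [  4.3 -39.6 -25. ]
```

```bash
python3 -m crank '[{"tx":0,"ty":8,"tz":5,"wx":0,"wy":0,"wz":0,"gripper":0},{"tx":0,"ty":4,"tz":2,"wx":0,"wy":0,"wz":0,"gripper":0},{"tx":0,"ty":0,"tz":0,"wx":0,"wy":0,"wz":0,"gripper":0}]'; python3 st.py ; python3 - <<'E'
from station import telemetry,get_image,get_calibration
import cv2,numpy as np
p,d=get_image("wrist");cv2.imwrite("pics/w4.png",p[200:320,180:400,::-1].repeat(3,0).repeat(3,1))
p,d=get_image("scene");cv2.imwrite("pics/s4.png",p[130:260,230:380,::-1].repeat(4,0).repeat(4,1))
E
```

```text
time_s: 3.5
tcp_pos: [0.6234, 0.0814, 0.174]
ee_rot: [0.209, 1.563, -0.209]
contact_force: [-4.9, 2.4, 6.3]
opening: -0.0
t 3.5 post-frame mm [ 97.2 -10.6 174. ] rotres [ 0.005 -0.002  0.   ] F(shaker) [-5.4  1.   6.3] open -0.0
```

View pics/w4.png

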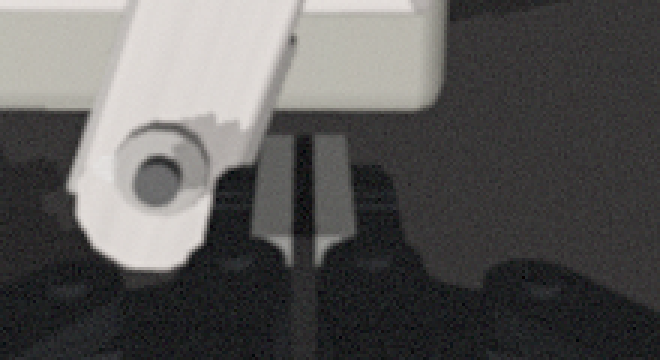

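View pics/s4.png

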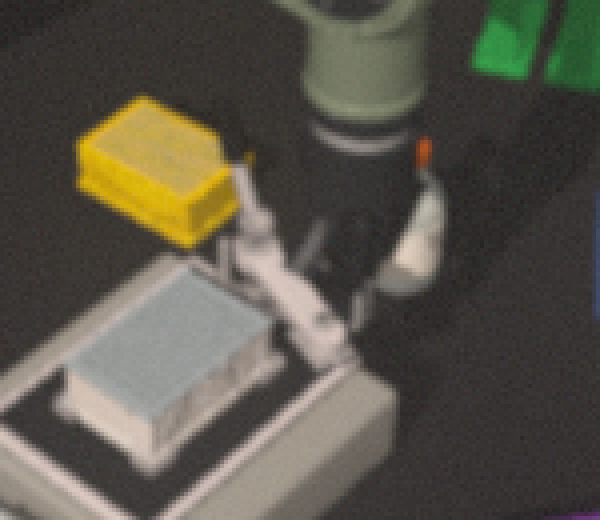

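At a standstill the force is still 6 N upward, and the strap followed the fingers back about 8° when I retreated. So something wider above the tips, the black knuckles, is resting on the strap or nut. I'll lift off, then turn the tool so its narrow face (tool z) faces the strap.

```bash
python3 -m crank '[{"tx":-20,"ty":0,"tz":0,"wx":0,"wy":0,"wz":0,"gripper":0},{"tx":-30,"ty":0,"tz":0,"wx":0,"wy":0,"wz":0,"gripper":0},{"tx":-10,"ty":15,"tz":5,"wx":-0.18,"wy":0,"wz":0,"gripper":0},{"tx":0,"ty":0,"tz":0,"wx":-0.18,"wy":0,"wz":0,"gripper":0}]'; python3 st.py ; python3 - <<'E'
from station import telemetry,get_image,get_calibration
import cv2,numpy as np
s=telemetry.sense()
print(s['qpos'].round(2))
p,d=get_image("wrist");cv2.imwrite("pics/w5.png",p[:,:,::-1]);np.savez("pics/w5.npz",p=p,d=d,pos=s['tcp_pos'],rot=s['ee_rot'])
E
```

```text
time_s: 4.1
tcp_pos: [0.634, 0.0945, 0.2343]
ee_rot: [-0.08, 1.567, 0.079]
contact_force: [-0.4, -0.5, -0.6]
opening: 0.0001
t 4.1 post-frame mm [103.9   4.8 234.3] rotres [0.371 0.002 0.   ] F(shaker) [-0.2 -0.6 -0.6] open 0.0001
[ 0.13  0.43  1.42 -0.    1.29 -1.54]
```

View pics/w5.png

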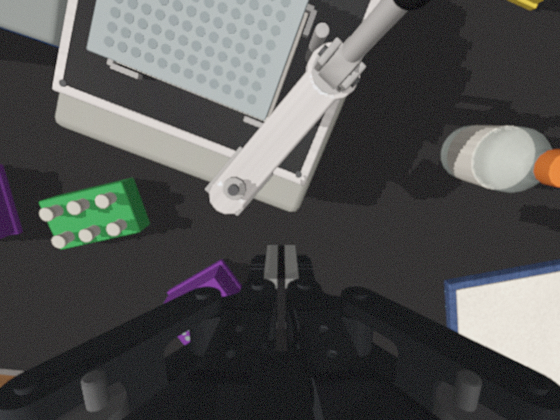

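```bash
python3 - <<'E'
from h import *
f=np.load('pics/w5.npz');a=(f['pos'],f['rot'])
N=pf(wr(234,187,*a,.176));print('nut',N);print('phi',np.rad2deg(np.arctan2(N[0],-N[1])),np.hypot(*N[:2]))
for n,u,v,z in(('nose',222,212,.168),('boss',336,75,.168)): print(n,pf(wr(u,v,*a,z)))
E
```

```text
nut [ 86.9 -32.8 176. ]
phi 69.32121955336656 92.88406752506052
nose [107.6 -35.2 168. ]
boss [  4.3   0.4 168. ]
```

```bash
python3 -m crank '[{"tx":0,"ty":0,"tz":0,"wx":-0.18,"wy":0,"wz":0,"gripper":0},{"tx":0,"ty":0,"tz":0,"wx":-0.18,"wy":0,"wz":0,"gripper":0},{"tx":0,"ty":0,"tz":0,"wx":-0.18,"wy":0,"wz":0,"gripper":0},{"tx":0,"ty":0,"tz":0,"wx":-0.18,"wy":0,"wz":0,"gripper":0},{"tx":0,"ty":0,"tz":0,"wx":0,"wy":0,"wz":0,"gripper":0}]'; python3 st.py 88,9,170 83,-7,170
```

```text
time_s: 4.78
tcp_pos: [0.633, 0.0939, 0.2329]
ee_rot: [-0.633, 1.477, 0.633]
contact_force: [-0.1, 0.2, -0.9]
opening: 0.0001
t 4.78 post-frame mm [103.1   3.9 232.9] rotres [ 1.081e+00 -1.000e-03  0.000e+00] F(shaker) [-0.1  0.2 -0.9] open 0.0001
88,9,170 -> [62.9 15.7 -2.6]
83,-7,170 -> [ 62.9  12.6 -19. ]
```

```bash
python3 -m crank '[{"tx":0,"ty":14,"tz":1,"wx":0,"wy":0,"wz":0,"gripper":0},{"tx":32,"ty":1,"tz":0,"wx":0,"wy":0,"wz":0,"gripper":0},{"tx":31,"ty":0,"tz":0,"wx":0,"wy":0,"wz":0,"gripper":0},{"tx":0,"ty":0,"tz":0,"wx":0,"wy":0,"wz":0,"gripper":0}]'; python3 st.py; python3 - <<'E'
from station import telemetry,get_image,get_calibration
import cv2,numpy as np
p,d=get_image("wrist");cv2.imwrite("pics/w6.png",p[:,:,::-1])
E
```

```text
time_s: 5.28
tcp_pos: [0.6209, 0.1057, 0.168]
ee_rot: [-0.634, 1.482, 0.637]
contact_force: [0.4, 0.4, 0.4]
opening: 0.0002
t 5.28 post-frame mm [ 88.3  12.1 168. ] rotres [ 1.083e+00 -6.000e-03 -1.000e-03] F(shaker) [0.3 0.5 0.4] open 0.0002
```

View pics/w6.png

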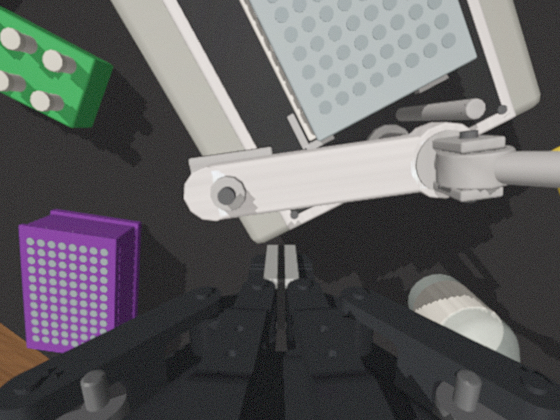

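The tips at (282,260) are free of the strap, with zero force. Their narrow face looks square at the strap between the nut at (227,195) and the post at (455,160).

```bash
python3 -m crank '[{"tx":-1,"ty":0,"tz":-10,"wx":0,"wy":0,"wz":0,"gripper":0},{"tx":0,"ty":0,"tz":-8,"wx":0,"wy":0,"wz":0,"gripper":0},{"tx":0,"ty":-2,"tz":-10,"wx":0.12,"wy":0,"wz":0,"gripper":0},{"tx":0,"ty":-2,"tz":-10,"wx":0.12,"wy":0,"wz":0,"gripper":0},{"tx":0,"ty":0,"tz":0,"wx":0,"wy":0,"wz":0,"gripper":0}]'; python3 st.py; python3 - <<'E'
from station import telemetry,get_image,get_calibration
import cv2,numpy as np
p,d=get_image("wrist");cv2.imwrite("pics/w7.png",p[:,:,::-1])
E
```

```text
time_s: 5.95
tcp_pos: [0.5988, 0.0751, 0.1725]
ee_rot: [-0.45, 1.522, 0.45]
contact_force: [-0.8, 0.1, 0.6]
opening: -0.0001
t 5.95 post-frame mm [ 75.2 -23.3 172.5] rotres [0.845 0.002 0.   ] F(shaker) [-0.8 -0.1  0.6] open -0.0001
```

View pics/w7.png

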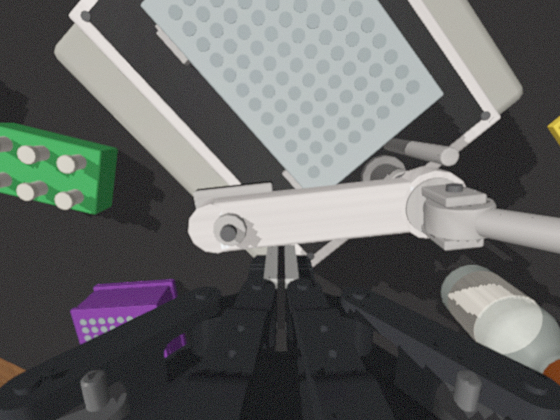

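The strap is following cleanly at low force, now at about 0.95 rad. Continuing along the arc.

```bash
python3 -m crank '[{"tx":2,"ty":-2,"tz":-10,"wx":0.12,"wy":0,"wz":0,"gripper":0},{"tx":1,"ty":-2,"tz":-10,"wx":0.12,"wy":0,"wz":0,"gripper":0},{"tx":1,"ty":-2,"tz":-10,"wx":0.12,"wy":0,"wz":0,"gripper":0},{"tx":0,"ty":0,"tz":0,"wx":0,"wy":0,"wz":0,"gripper":0}]'; python3 st.py; python3 - <<'E'
from station import telemetry,get_image,get_calibration
import cv2,numpy as np
s=telemetry.sense()
p,d=get_image("wrist");cv2.imwrite("pics/w8.png",p[:,:,::-1]);np.savez("pics/w8.npz",p=p,d=d,pos=s['tcp_pos'],rot=s['ee_rot'])
E
```

```text
time_s: 6.5
tcp_pos: [0.5744, 0.0573, 0.1677]
ee_rot: [-0.17, 1.564, 0.17]
contact_force: [-0.5, 0.5, 0.3]
opening: 0.0001
t 6.5 post-frame mm [ 56.5 -47.  167.7] rotres [ 0.487  0.    -0.   ] F(shaker) [-0.6  0.3  0.3] open 0.0001
```

View pics/w8.png

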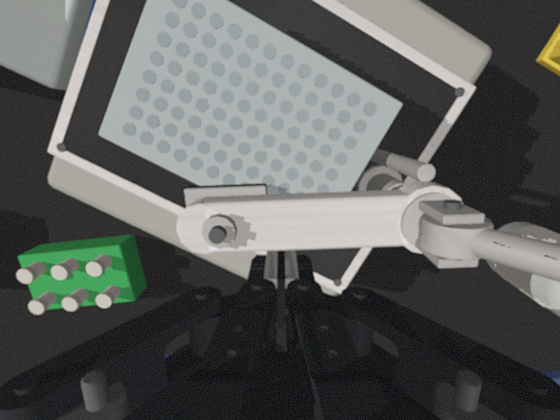

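Strap now at about 0.5 rad, nose at (185,225), with the tips on its side at (282,262).

```bash
python3 -m crank '[{"tx":-1,"ty":-2,"tz":-9,"wx":0.12,"wy":0,"wz":0,"gripper":0},{"tx":0,"ty":-2,"tz":-9,"wx":0.12,"wy":0,"wz":0,"gripper":0},{"tx":0,"ty":-2,"tz":-8,"wx":0.12,"wy":0,"wz":0,"gripper":0},{"tx":0,"ty":0,"tz":0,"wx":0,"wy":0,"wz":0,"gripper":0}]'; python3 st.py; python3 - <<'E'
from station import telemetry,get_image,get_calibration
import cv2,numpy as np
s=telemetry.sense()
p,d=get_image("wrist");cv2.imwrite("pics/w9.png",p[:,:,::-1]);np.savez("pics/w9.npz",p=p,d=d,pos=s['tcp_pos'],rot=s['ee_rot'])
E
```

```text
time_s: 7.05
tcp_pos: [0.5493, 0.049, 0.1683]
ee_rot: [0.112, 1.568, -0.112]
contact_force: [0.5, 0.1, -0.7]
opening: -0.0002
t 7.05 post-frame mm [ 34.5 -61.7 168.3] rotres [ 0.128 -0.001 -0.   ] F(shaker) [ 0.4  0.3 -0.7] open -0.0002
```

View pics/w9.png

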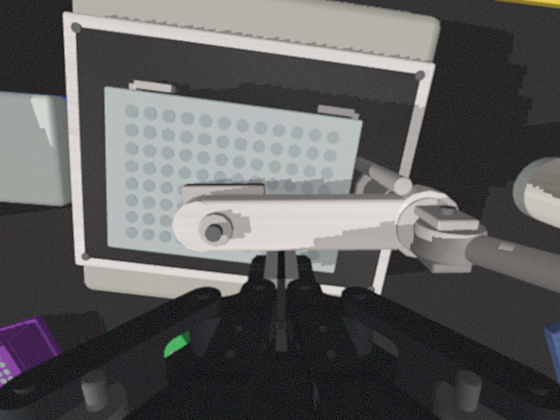

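```bash
python3 -m crank '[{"tx":0,"ty":-1,"tz":-8,"wx":0.12,"wy":0,"wz":0,"gripper":0},{"tx":0,"ty":0,"tz":-2,"wx":0,"wy":0,"wz":0,"gripper":0},{"tx":0,"ty":0,"tz":0,"wx":0,"wy":0,"wz":0,"gripper":0}]'; python3 st.py; python3 -m crank '[{"tx":0,"ty":0,"tz":-2,"wx":0,"wy":0,"wz":0,"gripper":0},{"tx":0,"ty":0,"tz":0,"wx":0,"wy":0,"wz":0,"gripper":0}]'; python3 st.py
```

```text
time_s: 7.48
tcp_pos: [0.5404, 0.0493, 0.1684]
ee_rot: [0.206, 1.559, -0.206]
contact_force: [3.5, -3.6, -0.2]
opening: 0.0002
t 7.47 post-frame mm [ 25.8 -63.8 168.4] rotres [0.008 0.002 0.   ] F(shaker) [ 4.3 -2.5 -0.2] open 0.0002
time_s: 7.72
tcp_pos: [0.5402, 0.0494, 0.1685]
ee_rot: [0.206, 1.555, -0.207]
contact_force: [7.4, -4.6, -2.9]
opening: -0.0002
t 7.72 post-frame mm [ 25.6 -63.8 168.5] rotres [ 0.007  0.006 -0.   ] F(shaker) [ 8.3 -2.4 -2.9] open -0.0002
```

The force rises (4 to 8 N) with no further motion, so the strap is at its stop. I'll back off, lift and look.

```bash
python3 -m crank '[{"tx":0,"ty":0,"tz":10,"wx":0,"wy":0,"wz":0,"gripper":0},{"tx":0,"ty":0,"tz":10,"wx":0,"wy":0,"wz":0,"gripper":0},{"tx":-40,"ty":0,"tz":0,"wx":0,"wy":0,"wz":0,"gripper":0},{"tx":-50,"ty":0,"tz":0,"wx":0,"wy":0,"wz":0,"gripper":0},{"tx":-50,"ty":0,"tz":0,"wx":0,"wy":0,"wz":0,"gripper":0},{"tx":0,"ty":0,"tz":0,"wx":0,"wy":0,"wz":0,"gripper":0}]'; python3 st.py;python3 - <<'E'
from station import telemetry,get_image,get_calibration
import cv2,numpy as np
s=telemetry.sense()
p,d=get_image("wrist");cv2.imwrite("pics/w10.png",p[:,:,::-1]);np.savez("pics/w10.npz",p=p,d=d,pos=s['tcp_pos'],rot=s['ee_rot'])
E
```

```text
time_s: 8.48
tcp_pos: [0.5588, 0.0452, 0.3127]
ee_rot: [0.21, 1.553, -0.206]
contact_force: [0.1, -0.7, 0.1]
opening: 0.0002
t 8.47 post-frame mm [ 44.6 -62.8 312.7] rotres [ 0.005  0.008 -0.004] F(shaker) [ 0.3 -0.7  0.1] open 0.0002
```

View pics/w10.png

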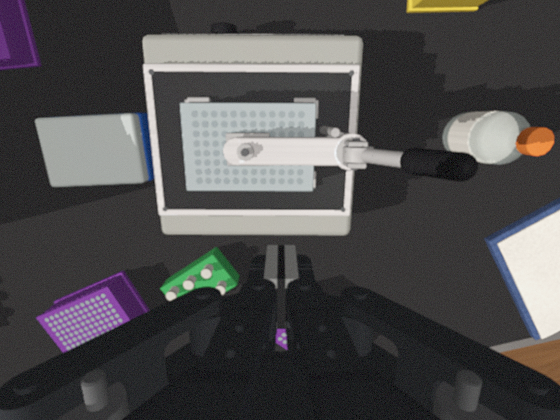

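The strap lies over the plate, nut at (246,152), boss at (355,150) and stop pin beside it at (335,133). The lever grip's end is at (468,166).

```bash
python3 - <<'E'
from h import *
f=np.load('pics/w10.npz');a=(f['pos'],f['rot'])
for n,u,v,z in(('nose',224,151,.168),('nut',246,152,.176),('strap near/boss up',320,138,.168),('strap lo',320,164,.168),('boss',352,151,.168),('leverend tip .255',477,167,.255),('lever end .245',477,167,.245),('grip start .225',406,159,.225),('platTL',182,104,.14),('platBR',313,191,.14),('platTR',318,104,.14),('platBL',184,191,.14)):
    print(n,pf(wr(u,v,*a,z)))
# grip pixels depth-> points
P=f['p'].astype(int).sum(2);d=f['d'];M=np.array(get_calibration('wrist')['tool_from_camera']);R=Ro.from_rotvec(a[1]).as_matrix()
for u,v in((425,162),(440,163),(455,165),(465,166),(390,157),(375,155)):
    if d[v,u]>0:
        X=a[0]+R@(M[:3,:3]@(ray('wrist',u,v)*d[v,u])+M[:3,3]);print(u,v,pf(X))
E
```

```text
nose [   2.4 -112.2  168. ]
nut [  2.4 -92.3 176. ]
strap near/boss up [ -9.1 -29.2 168. ]
strap lo [ 13.3 -28.3 168. ]
boss [  1.8  -0.9 168. ]
leverend tip .255 [  2.4  55.5 255. ]
lever end .245 [  3.8  61.9 245. ]
grip start .225 [  1.5  24.  225. ]
platTL [ -37.5 -154.   140. ]
platBR [ 44.1 -30.5 140. ]
platTR [-38.1 -28.7 140. ]
platBL [  44.7 -158.7  140. ]
425 162 [  1.2  29.2 242.6]
440 163 [  0.7  34.9 250.6]
455 165 [  0.9  40.2 258. ]
465 166 [  0.7  43.5 262.5]
390 157 [  1.2  15.7 216.4]
375 155 [  0.9   7.6 207. ]
```

At the stop: the swivel is about 0 and the lever is still up (about 60° above level). For the lever I turn the tool a quarter so its flat narrow face looks along +y.

```bash
python3 -m crank '[{"tx":0,"ty":0,"tz":0,"wx":0.175,"wy":0,"wz":0,"gripper":0},{"tx":0,"ty":0,"tz":0,"wx":0.175,"wy":0,"wz":0,"gripper":0},{"tx":0,"ty":0,"tz":0,"wx":0.175,"wy":0,"wz":0,"gripper":0},{"tx":0,"ty":0,"tz":0,"wx":0.175,"wy":0,"wz":0,"gripper":0},{"tx":0,"ty":0,"tz":0,"wx":0.175,"wy":0,"wz":0,"gripper":0},{"tx":0,"ty":0,"tz":0,"wx":0.175,"wy":0,"wz":0,"gripper":0},{"tx":0,"ty":0,"tz":0,"wx":0.175,"wy":0,"wz":0,"gripper":0},{"tx":0,"ty":0,"tz":0,"wx":0.175,"wy":0,"wz":0,"gripper":0}]'; python3 -m crank '[{"tx":0,"ty":0,"tz":0,"wx":0.175,"wy":0,"wz":0,"gripper":0},{"tx":0,"ty":0,"tz":0,"wx":0,"wy":0,"wz":0,"gripper":0}]'; python3 st.py 2,8,310
```

```text
time_s: 9.52
tcp_pos: [0.5562, 0.0449, 0.3062]
ee_rot: [1.281, 1.163, -1.286]
contact_force: [-1.0, -0.5, -0.6]
opening: -0.0
time_s: 9.78
tcp_pos: [0.5563, 0.0449, 0.3066]
ee_rot: [1.402, 1.073, -1.407]
contact_force: [0.6, 0.3, -0.2]
opening: 0.0002
t 9.78 post-frame mm [ 42.3 -63.8 306.6] rotres [-1.568 -0.002  0.003] F(shaker) [ 0.5  0.5 -0.2] open 0.0002
2,8,310 -> [ -3.4 -40.1 -71.9]
```

```bash
python3 -m crank '[{"tx":-3,"ty":-20,"tz":-36,"wx":0,"wy":0,"wz":0,"gripper":0},{"tx":0,"ty":-20,"tz":-36,"wx":0,"wy":0,"wz":0,"gripper":0},{"tx":22,"ty":0,"tz":0,"wx":0,"wy":0,"wz":0,"gripper":0},{"tx":22,"ty":0,"tz":0,"wx":0,"wy":0,"wz":0,"gripper":0},{"tx":0,"ty":0,"tz":0,"wx":0,"wy":0,"wz":0,"gripper":0}]'; python3 st.py 2,17,264;python3 - <<'E'
from station import telemetry,get_image,get_calibration
import cv2,numpy as np
p,d=get_image("wrist");cv2.imwrite("pics/w11.png",p[:,:,::-1])
E
```

```text
time_s: 10.4
tcp_pos: [0.5362, 0.1248, 0.2649]
ee_rot: [1.399, 1.074, -1.408]
contact_force: [-0.2, -0.4, -0.4]
opening: 0.0002
t 10.4 post-frame mm [  1.5   7.8 264.9] rotres [-1.568 -0.002  0.006] F(shaker) [-0.1 -0.4 -0.4] open 0.0002
2,17,264 -> [ 0.9  0.5 -9.2]
```

View pics/w11.png

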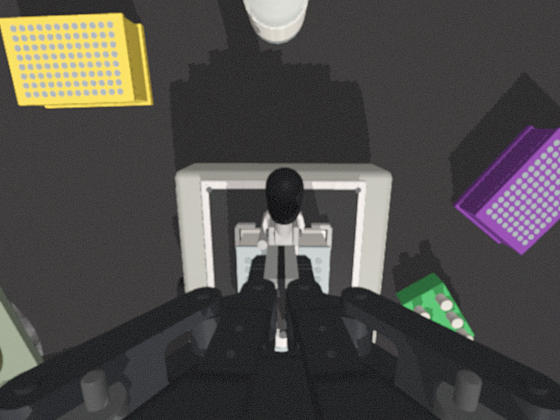

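The lever grip at (285,195) is straight ahead of the finger at (282,255), with the bottle well beyond. Pushing along the lever's arc.

```bash
python3 -m crank '[{"tx":1,"ty":0.5,"tz":-9.5,"wx":0,"wy":0,"wz":0,"gripper":0},{"tx":3,"ty":0,"tz":-6,"wx":0,"wy":0,"wz":0,"gripper":0},{"tx":3,"ty":0,"tz":-5,"wx":0,"wy":0,"wz":0,"gripper":0},{"tx":4,"ty":0,"tz":-5,"wx":0,"wy":0,"wz":0,"gripper":0},{"tx":4,"ty":0,"tz":-5,"wx":0,"wy":0,"wz":0,"gripper":0},{"tx":0,"ty":0,"tz":0,"wx":0,"wy":0,"wz":0,"gripper":0}]'; python3 st.py 2,47,241;python3 - <<'E'
from station import telemetry,get_image,get_calibration
import cv2,numpy as np
p,d=get_image("wrist");cv2.imwrite("pics/w12.png",p[:,:,::-1])
E
```

```text
time_s: 11.2
tcp_pos: [0.5459, 0.1544, 0.2517]
ee_rot: [1.404, 1.07, -1.406]
contact_force: [0.2, -0.7, -0.3]
opening: 0.0002
t 11.2 post-frame mm [  3.   39.  251.7] rotres [-1.57e+00 -1.00e-03  1.00e-03] F(shaker) [ 0.4 -0.6 -0.3] open 0.0002
2,47,241 -> [10.7 -1.  -8. ]
```

View pics/w12.png

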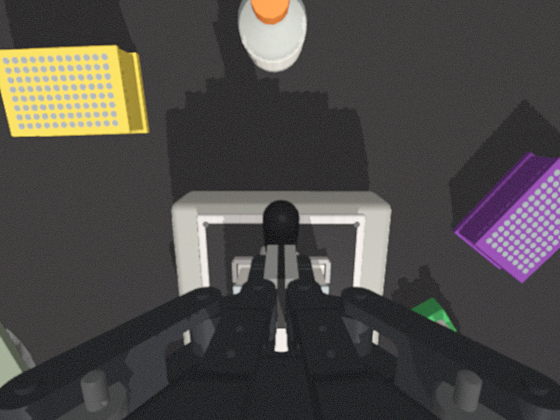

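```bash
python3 -m crank '[{"tx":5,"ty":-0.5,"tz":-4,"wx":0,"wy":0,"wz":0,"gripper":0},{"tx":6,"ty":-0.5,"tz":-4,"wx":0,"wy":0,"wz":0,"gripper":0},{"tx":5,"ty":0,"tz":-4,"wx":0,"wy":0,"wz":0,"gripper":0},{"tx":6,"ty":0,"tz":-3,"wx":0,"wy":0,"wz":0,"gripper":0},{"tx":0,"ty":0,"tz":0,"wx":0,"wy":0,"wz":0,"gripper":0}]'; python3 st.py 2,58,218 2,61,208;python3 - <<'E'
from station import telemetry,get_image,get_calibration
import cv2,numpy as np
p,d=get_image("wrist");cv2.imwrite("pics/w13.png",p[:,:,::-1])
p,d=get_image("scene");cv2.imwrite("pics/s13.png",p[130:260,230:380,::-1].repeat(4,0).repeat(4,1))
E
```

```text
time_s: 11.88
tcp_pos: [0.5488, 0.169, 0.2294]
ee_rot: [1.404, 1.07, -1.407]
contact_force: [0.4, -0.1, -0.0]
opening: 0.0002
t 11.88 post-frame mm [  1.9  53.8 229.4] rotres [-1.57e+00 -1.00e-03  2.00e-03] F(shaker) [ 0.4 -0.  -0. ] open 0.0002
2,58,218 -> [11.4  0.1 -4.2]
2,61,208 -> [21.4  0.1 -7.2]
```

View pics/w13.png

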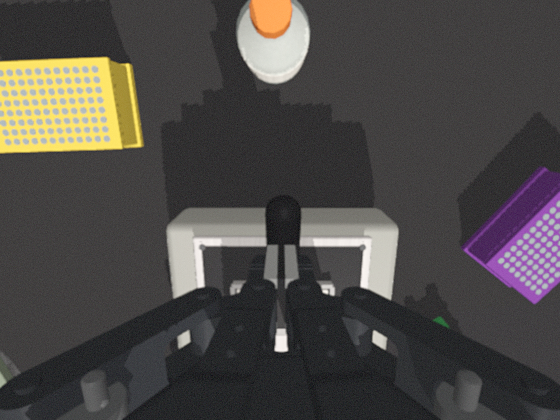

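View pics/s13.png

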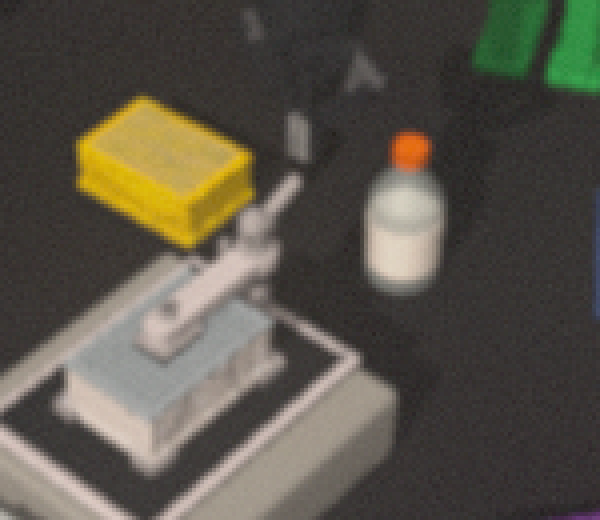

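The lever is well on its way down, under the fingertip at scene crop (298,160), and the strap is still over the plate. Continuing to the stop.

```bash
python3 -m crank '[{"tx":6,"ty":0,"tz":-2,"wx":0,"wy":0,"wz":0,"gripper":0},{"tx":6,"ty":0,"tz":-2,"wx":0,"wy":0,"wz":0,"gripper":0},{"tx":5,"ty":0,"tz":-1,"wx":0,"wy":0,"wz":0,"gripper":0},{"tx":4,"ty":0,"tz":-1,"wx":0,"wy":0,"wz":0,"gripper":0},{"tx":0,"ty":0,"tz":0,"wx":0,"wy":0,"wz":0,"gripper":0}]'; python3 st.py;  python3 -m crank '[{"tx":2,"ty":0,"tz":0,"wx":0,"wy":0,"wz":0,"gripper":0},{"tx":0,"ty":0,"tz":0,"wx":0,"wy":0,"wz":0,"gripper":0}]'; python3 st.py
```

```text
time_s: 12.6
tcp_pos: [0.5507, 0.1745, 0.2088]
ee_rot: [1.404, 1.069, -1.406]
contact_force: [0.3, -0.1, -0.4]
opening: -0.0001
t 12.6 post-frame mm [  2.3  59.6 208.8] rotres [-1.57e+00  0.00e+00  1.00e-03] F(shaker) [ 0.3  0.  -0.4] open -0.0001
time_s: 12.85
tcp_pos: [0.5509, 0.1744, 0.208]
ee_rot: [1.406, 1.069, -1.405]
contact_force: [-1.9, 0.8, 5.4]
opening: 0.0001
t 12.85 post-frame mm [  2.5  59.6 208. ] rotres [-1.57e+00  0.00e+00 -1.00e-03] F(shaker) [-2.   0.3  5.4] open 0.0001
```

```bash
for i in 1; do python3 -m crank '[{"tx":3,"ty":0,"tz":0,"wx":0,"wy":0,"wz":0,"gripper":0},{"tx":0,"ty":0,"tz":0,"wx":0,"wy":0,"wz":0,"gripper":0}]'; python3 st.py;  python3 -m crank '[{"tx":3,"ty":0,"tz":0,"wx":0,"wy":0,"wz":0,"gripper":0},{"tx":0,"ty":0,"tz":0,"wx":0,"wy":0,"wz":0,"gripper":0}]'; python3 st.py; done
```

```text
time_s: 13.1
tcp_pos: [0.5511, 0.1746, 0.2075]
ee_rot: [1.408, 1.068, -1.402]
contact_force: [-4.5, 0.0, 15.9]
opening: 0.0
t 13.1 post-frame mm [  2.7  59.8 207.5] rotres [-1.57e+00  1.00e-03 -3.00e-03] F(shaker) [-4.3 -1.2 15.9] open 0.0
time_s: 13.35
tcp_pos: [0.5513, 0.1747, 0.207]
ee_rot: [1.409, 1.067, -1.4]
contact_force: [-7.7, -1.6, 26.6]
opening: -0.0003
t 13.35 post-frame mm [  2.8  60.  207. ] rotres [-1.57e+00  1.00e-03 -6.00e-03] F(shaker) [-7.  -3.6 26.6] open -0.0003
```

There is a hard stop (27 N) at tip height 193 mm, and the grip's top should be about 194 mm when down. Now I lift off and check.

```bash
python3 -m crank '[{"tx":-20,"ty":0,"tz":0,"wx":0,"wy":0,"wz":0,"gripper":0},{"tx":-50,"ty":0,"tz":0,"wx":0,"wy":0,"wz":0,"gripper":0},{"tx":-50,"ty":0,"tz":0,"wx":0,"wy":0,"wz":0,"gripper":0},{"tx":0,"ty":0,"tz":50,"wx":0,"wy":0,"wz":0,"gripper":0},{"tx":0,"ty":0,"tz":50,"wx":0,"wy":0,"wz":0,"gripper":0},{"tx":0,"ty":0,"tz":0,"wx":0,"wy":0,"wz":0,"gripper":0}]'; python3 st.py;python3 - <<'E'
from station import telemetry,get_image,get_calibration
import cv2,numpy as np
s=telemetry.sense()
p,d=get_image("wrist");cv2.imwrite("pics/w14.png",p[:,:,::-1]);np.savez("pics/w14.npz",p=p,d=d,pos=s['tcp_pos'],rot=s['ee_rot'])
p,d=get_image("scene");cv2.imwrite("pics/s14.png",p[130:300,200:380,::-1].repeat(4,0).repeat(4,1)[:600])
p,d=get_image("top");np.savez("pics/top14.npz",p=p,d=d)
E
```

```text
time_s: 14.1
tcp_pos: [0.5233, 0.0754, 0.3214]
ee_rot: [1.407, 1.066, -1.409]
contact_force: [1.3, 1.1, 0.3]
opening: -0.0002
t 14.1 post-frame mm [  2.3 -43.2 321.4] rotres [-1.574e+00  1.000e-03  1.000e-03] F(shaker) [1.  1.4 0.3] open -0.0002
```

View pics/w14.png

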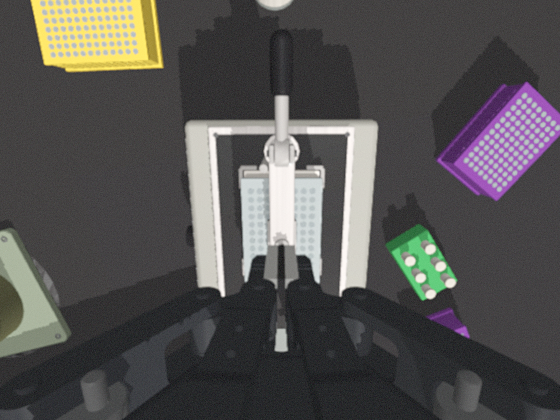

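View pics/s14.png

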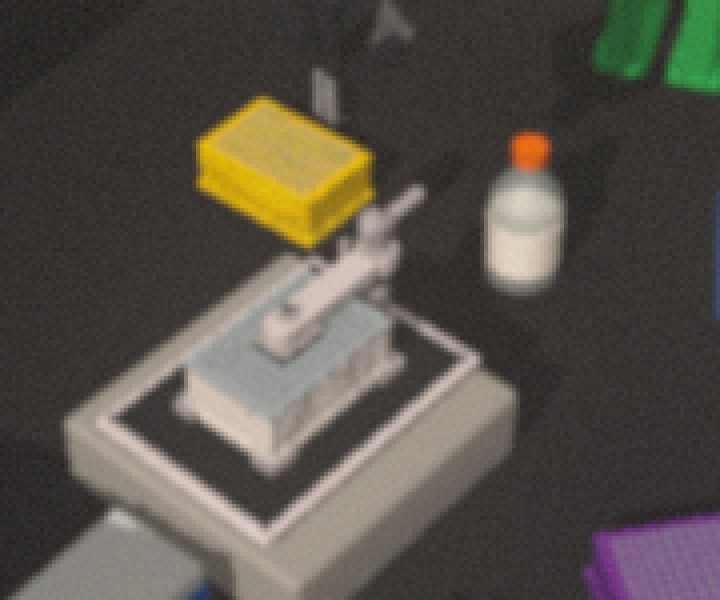

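```bash
python3 - <<'E'
from h import *
f=np.load('pics/w14.npz');a=(f['pos'],f['rot']);d=f['d'];M=np.array(get_calibration('wrist')['tool_from_camera']);R=Ro.from_rotvec(a[1]).as_matrix()
for n,u,v in(('leverend',282,38),('grip',282,60),('grip',282,85),('arm',282,105),('arm',282,125),('strap',282,180),('strap',282,200),('strap',281,225),('plate',255,200),('plate',310,200)):
    X=a[0]+R@(M[:3,:3]@(ray('wrist',u,v)*d[v,u])+M[:3,3]);print(n,pf(X))
for n,u,v,z in(('plate TL',242,180,.14),('plate TR',324,180,.14),('nut',281,242,.172),('lever tip',282,30,.186),('boss',282,150,.163)): print(n,pf(wr(u,v,*a,z)))
# bystanders top view before/after: centroids by colour
for k in('top0','top14'):
    p=np.load(f'pics/{k}.npz')['p'];h=cv2.cvtColor(p,cv2.COLOR_RGB2HSV)
    for n,lo,hi,box in(('cap',(3,150,120),(18,255,255),(170,180,240,230)),('rack',(50,100,50),(85,255,255),(315,150,375,190))):
        x0,y0,x1,y1=box;m=cv2.inRange(h[y0:y1,x0:x1],lo,hi);ys,xs=np.where(m);print(k,n,(xs.mean()+x0).round(1),(ys.mean()+y0).round(1),len(xs))
    g=p[215:262,335:390].astype(int).sum(2)>250;ys,xs=np.where(g);print(k,'tipbox',xs.mean()+335,ys.mean()+215,len(xs))
E
```

```text
leverend [  3.3  84.  194.5]
grip [  3.2  68.9 194.8]
grip [  3.2  51.3 193.9]
arm [  3.2  36.8 190.1]
arm [  3.2  21.4 189.8]
strap [  3.2 -28.7 163.6]
strap [  3.1 -48.2 162.7]
strap [  2.1 -73.1 163.6]
plate [-24.6 -53.8 140.2]
plate [ 32.  -53.9 140.5]
plate TL [-37.2 -32.9 140. ]
plate TR [ 45.8 -33.2 140. ]
nut [  2.  -87.4 172. ]
lever tip [  3.3  91.6 186. ]
boss [  3.2  -1.1 163. ]
top0 cap 197.8 197.0 68
top0 rack 342.3 169.2 488
top0 tipbox 360.36536994660565 238.01067887109076 1311
top14 cap 197.8 197.0 67
top14 rack 342.4 169.1 490
top14 tipbox 360.39801375095493 238.00993124522537 1309
```

Lever level (end top 194.5 mm), strap sunk 5 mm to 163 mm, plate top at 140 mm, bystanders unmoved and robot clear. Handing in.

```bash
python3 - <<'E'
from station import manip
print(manip.finish_job())
E
```

```text
the job is handed in; nothing more can be done
None
```

I swung the clamp strap over the plate to its stop and pushed the cam lever fully down. I then backed the arm clear and handed the job in at about 14 s.

- **Strap and lever:** The last views show the strap at its stop (angle about 0). The lever is level, with its end's top at 194.5 mm, and it met a hard stop at 27 N. The strap has sunk about 5 mm to 163 mm, which fits the clamped state.
- **Plate and bystanders:** The plate top is level at 140 mm and its visible edges are where they were before the lever push. The bottle cap, rack and tip box are where they started, to within about 0.1 pixel in the top view.
- **Failed first push:** The gripper's wider part appears to have caught on the strap or its nut. It pushed up at 6 N and dragged the strap back about 8 degrees. I lifted off, turned the tool and pushed again without further trouble.
- **Not measured:** I had no direct reading of the foot's force on the plate; I infer it from the strap's height and the lever position.

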